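# Draw the blue screwdriver from its drop-front stand and hold it level for inspection

### The arm

A 6-joint arm with a two-finger parallel gripper is mounted at the origin on the work surface; the furniture and walls round the work are solid. World frame = base frame: x ahead of the robot, y to its left, z up, the work surface at z = 0. Lengths are in m, angles in degrees, forces in N, time in s.
With the tool pointing down it reaches from about 0.25 to 0.775 m from the base axis. Payload 4 kg.
Tool frame: the origin (TCP) lies on the mounting face of the last link; the fingertips stand 173 mm ahead of it and the grasp point (between the pads) lies 155 mm ahead of it; z points along the fingers, x is the direction in which the jaws open and shut, and the axes are right-handed (so a half turn about z gives the same grasp; the last joint's range is limited). The gripper opens to 85 mm and grips with 20 to 120 N. Pads are 22 mm wide; open, the fingers measure 114 mm over their backs; the gripper's body (76 mm by 85 mm) begins 54 mm behind the grasp point. The pads swing forward as they close: fully open they stand 13 mm farther back than shut.
Start: joints at [58.894, 4.996, 78.535, -0, 96.463, -5.907], TCP at [0.234, 0.498, 0.405] pointing down, gripper open.
Joint ranges: [-177.83, 177.83], [-43.37, 116.18], [15.69, 146.23], [-61.86, 241.86], [9.47, 152.12], [-147.06, 147.06]. Speed limits (degrees/s): [159.86, 159.86, 180, 180, 180, 180].

### API

Orientations are given as [roll, pitch, yaw] about the fixed x, y, z axes, in that order (R = Rz(yaw) Ry(pitch) Rx(roll)).
In Python, from station import * gives the robot as it stands. The module is installed in compiled form; this text tells all that it offers.
- The arm moves only by the tool play_rows, never from a script. Its arguments are lists of equal length, an entry for each row: "grip": the closure, from 0 (fully open) to 1 (shut); "xyz": the shift along the tool's x, y, z in units of 40 mm (1.0 is 40 mm), a list of three; "dr": the turn, a rotation vector about the tool's x, y, z in units of 5 degrees (1.0 is 5 degrees), a list of three. In form: {"grip": [grip, ...], "xyz": [[dx, dy, dz], ...], "dr": [[wx, wy, wz], ...]}. A call has 1 to 12 rows; each row is the pose to reach, as a shift and turn from the pose commanded when the call began, along the tool's axes at that moment; what a row does not reach only later rows make up. A row lasts 1/12 s, in which the tool goes at most 41.7 mm and 7.16 degrees, less where a joint would pass 70% of its speed; a pose out of reach is approached as far as the arm can. A call with a gripper value outside its range is refused whole. The fingers move at their own pace and stop on an object; "newtons" is the grip in N (left out, the last holds). Time passes only in rows, so rows that repeat a pose let the fingers close. It gives the time, the measured TCP pose, the force and the opening at its end, in the units of the state.
- observe(): the state, without advancing time (a new reading comes with each control period).
- get_image(name): name is "scene" or "top" or "wrist"; returns the picture (400x640x3 uint8, red, green, blue); there is no depth.
- calibration(name): a dict with "fx", "fy", "cx", "cy" (pixels), "R" (3x3) and "t" (3): a world point X has camera coordinates R X + t. Camera axes: x right, y down, z forward; pixel columns grow to the right and rows downward; lengths in m; the calibration is good to about 2 mm. The wrist camera is an equidistant fisheye: a pixel r from the principal point sees the ray r / f radians off the axis. A picture is of the moment at which its call begins: read the wrist's pose just before it. calibration takes no time and is no camera call; for the wrist camera it gives the pose at the moment of the call.
- close_job(): hands the job in, once; it reports no verdict.
The state is a dict: "t": time; "joints": joint angles; "qvel": joint speeds; "tau": joint torques, N m; "tcp_pos": TCP position; "tcp_rot": TCP orientation; "wrist_force": force on the tool from outside, world axes, zero at the start; "wrist_torque": the same for the moment, N m; "finger_gap": finger opening in m.
Only numpy, scipy, OpenCV 4.12 (cv2) and the standard library are available. Lean on these libraries where they do the work, as an engineer would, in place of code of your own. Each camera call takes 0.05 s, during which the arm holds its last target.

### The job

Pull down the hinged front flap of the screwdriver stand until it lies open, then draw the blue-handled screwdriver out of its socket and turn it level, to be checked for a bent shaft. Finish while still holding it in the gripper, still and level, with the whole tool at least 20 cm above the bench. Leave the flap open, the other two screwdrivers in their sockets, and the red-capped jar, the tape roll and the tape measure where they are.

Things in the scene. Friction and masses are not known exactly. Their poses are not given: they have to be found in the camera images.
- stand: wooden stand fixed to the bench, 215 mm deep, 316 wide, open on top. Origin on the bench below the row of socket mouths, mid-width; x points from its front (flap, robot side) to its back, y left, z up. Base 10 mm thick, back board 130 high at x 98 to 116, side boards at y +-148 to 158, up to 105 high. Sockets at x 0, y -90, 0, 90 mm; which colour is where varies. Handles reach up to 180 mm high
- flap (a joint): hinge of the flap, rad: 0 upright (shut), 1.5 lying open towards the robot. Starts between 0 and 0.1. Damped, with a little friction: it stays put while nearly upright and, once pulled beyond about 0.3 rad, sinks open by itself in about 2 to 3 s; 3 N at the upper edge moves it. No latch.
- flap_edge (a point): middle of the flap's upper edge, 172 mm above the bench when shut. Clear 4 mm pane in a blue frame, 296 mm wide, 160 high, 12 thick. Hook it from behind with the fingers between two handles (stand y +45 or -45 mm, where 62 mm is free; the handle ends are 25 mm or more behind the shut flap), or pinch it over the edge. Axes turn with the flap (at 0 as the stand's).
- flap_hinge (a point): middle of the flap's hinge line, which runs along the stand's y axis, at stand x = -106 mm, 12 mm above the bench
- blue_driver: screwdriver with a blue handle (the one to take), 172 mm long, about 60 g. Handle 28 mm thick and 88 mm long, shaft 84 mm long and 5.6 mm thick. The body's y axis runs along the tool from blade to handle; the origin lies halfway along the tool, 14 mm beside its centre line, on the body's -z side.
- blue_handle (a point): point on the centre line, in the middle of the blue screwdriver's handle (42 mm from the tool's mid-length towards the handle end)
- blue_tip (a point): end of the blue screwdriver's blade, on the centre line
- blue_mouth (a point): centre of the upper face of the black socket of the blue screwdriver, 105 mm above the bench; axes as the stand's. The 7.5 mm hole runs 40 mm through the block, leaning 45 degrees from vertical: the handle slopes up and to the stand's front, and the tool comes out along that slope. The handle's shoulder rests on this face; the blade ends in the open below the block.
- yellow_driver: screwdriver with a yellow handle (a bystander that stays in its socket), 182 mm long, about 60 g. Handle 28 mm thick and 88 mm long, shaft 94 mm long and 5.6 mm thick. The body's y axis runs along the tool from blade to handle; the origin lies halfway along the tool, 14 mm beside its centre line, on the body's -z side.
- yellow_handle (a point): point on the centre line, in the middle of the yellow screwdriver's handle (47 mm from the tool's mid-length towards the handle end)
- yellow_tip (a point): end of the yellow screwdriver's blade, on the centre line
- yellow_mouth (a point): centre of the upper face of the black socket of the yellow screwdriver, 105 mm above the bench; axes as the stand's. The 7.5 mm hole runs 40 mm through the block, leaning 45 degrees from vertical: the handle slopes up and to the stand's front, and the tool comes out along that slope. The handle's shoulder rests on this face; the blade ends in the open below the block.
- red_driver: screwdriver with a red handle (a bystander that stays in its socket), 197 mm long, about 60 g. Handle 28 mm thick and 88 mm long, shaft 108 mm long and 5.6 mm thick. The body's y axis runs along the tool from blade to handle; the origin lies halfway along the tool, 14 mm beside its centre line, on the body's -z side.
- red_handle (a point): point on the centre line, in the middle of the red screwdriver's handle (54 mm from the tool's mid-length towards the handle end)
- red_tip (a point): end of the red screwdriver's blade, on the centre line
- red_mouth (a point): centre of the upper face of the black socket of the red screwdriver, 105 mm above the bench; axes as the stand's. The 7.5 mm hole runs 40 mm through the block, leaning 45 degrees from vertical: the handle slopes up and to the stand's front, and the tool comes out along that slope. The handle's shoulder rests on this face; the blade ends in the open below the block.
- jar: white jar with a red cap, 47 mm across, 76 mm high, bystander; origin at the middle of its underside
- masking_tape: beige roll of tape lying flat, 96 mm across, 25 mm high, bystander; origin at the middle of the underside
- tape_measure: yellow tape measure, 66x74x36 mm, bystander; origin at the middle of the underside
Mind the look-alikes: they are no part of the job. Of the things like the blue_driver, leave any that is orange; of the rest the larger one is meant.

How it is judged (in metres and radians):
On the way, in this order (a step that is already met when the one before it is completed fails the run):
1. the flap lies open (value of joint flap above 1.35 rad), for 0.2 s.
2. the blue screwdriver is out of its socket, in the fingers (contact force between the fingers and blue_driver above 1 N and height (world z) of blue_tip above 0.115 m), for 0.2 s.
At the end, for the whole second after the job is handed in: blue screwdriver held in the fingers, at rest, level within 10 degrees, blade end and handle middle above 200 mm, not touching the stand; flap beyond 1.3 rad; yellow and red ones in their sockets (handle middle within 60 mm of the mouth) (contact force between the fingers and blue_driver above 1 N and angle between blue_tip's own y axis and vertical between 1.39 and 1.75 rad and height (world z) of each of blue_tip, blue_handle above 0.2 m and linear speed of blue_driver below 0.03 m/s and angular speed of blue_driver below 0.2 rad/s and contact force between blue_driver and stand below 0.3 N and value of joint flap above 1.3 rad and distance between yellow_handle and yellow_mouth below 0.06 m and distance between red_handle and red_mouth below 0.06 m); the arm keeps its last pose, push and grip.
It fails at once if the yellow or red screwdriver is pulled or pushed more than 20 mm (distance of any of yellow_handle, red_handle from where it was at the start of the episode above 0.02 m).
It fails at once if the red-capped jar, the tape roll or tape measure is shifted more than 30 mm (distance of any of jar, masking_tape, tape_measure from where it was at the start of the episode above 0.03 m).
It also fails if it takes over 51 s, if anything falls off the work surface, if the arm or the gripper's body presses on something with over 40 N, if the wrist force passes 120 N, or if a joint passes its speed limit or range.

## Working session

There is one attempt and no reset: what is moved stays moved. The work goes in short steps, Python scripts to look and compute and a tool call to move; the robot and the scene stay as the last step left them, time stands still between calls to the robot, and variables do not carry over. Pictures are saved under pics/ and viewed, and the job is handed in when it is done.

Besides the shell and the picture viewer there is one more tool, called after "Request:" by a JSON object that holds its "name" and its "arguments". play_rows: Moves the arm, as the interface text tells. Its arguments: {"type":"object","properties":{"grip":{"type":"array","items":{"type":"number"}},"xyz":{"type":"array","items":{"type":"array","items":{"type":"number"}}},"dr":{"type":"array","items":{"type":"array","items":{"type":"number"}}},"newtons":{"type":"number"}},"required":["grip","xyz","dr"]}

```bash
mkdir -p pics
python3 - <<'E'
from station import *
import cv2
for n in ["scene","top","wrist"]:
    c=calibration(n)
    im=get_image(n); cv2.imwrite(f"pics/a_{n}.png",im[:,:,::-1])
    print(n,c)
print(observe())
E
```

```text
scene {'fx': 415.23785194456826, 'fy': 415.23785194456826, 'cx': 324.4919921780007, 'cy': 200.78625457042787, 'R': array([[ 0.64570081, -0.76346538, -0.01382309],
       [-0.58285262, -0.48109098, -0.65485441],
       [ 0.4933085 ,  0.43089685, -0.75562863]]), 't': array([-0.2195637 ,  0.38444947,  1.23350224])}
top {'fx': 376.8300755165007, 'fy': 376.8300755165007, 'cx': 319.08749905824277, 'cy': 200.03104376844414, 'R': array([[ 0.02385414, -0.99959215,  0.01570046],
       [-0.98547638, -0.02615268, -0.16778661],
       [ 0.16812878, -0.01147002, -0.98569831]]), 't': array([0.06391971, 0.44324943, 1.09626577])}
wrist {'fx': 309.70691628693146, 'fy': 309.70691628693146, 'cx': 317.87395063262187, 'cy': 200.39875292879518, 'R': array([[ 0.42656698,  0.90444817, -0.00375879],
       [ 0.86200401, -0.40528365,  0.3044573 ],
       [ 0.27384247, -0.13311152, -0.95251857]]), 't': array([-0.54828864, -0.03910638,  0.38106268])}
{'t': 0.15, 'joints': array([ 5.88939427e+01,  5.03119727e+00,  7.86048789e+01, -8.33888135e-04,
        9.64636851e+01, -5.90711731e+00]), 'qvel': array([-0.00456781, -0.14543566, -0.29095848, -0.01237131, -0.05077122,
       -0.08943907]), 'tau': array([ 1.69162566e-03, -3.52374279e+01, -3.13678980e+01, -1.34136317e-04,
        8.04956944e-03,  3.48118044e-05]), 'tcp_pos': array([0.23413089, 0.49758368, 0.40379022]), 'tcp_rot': array([-1.79990557e+02,  9.93168447e-02,  6.48009751e+01]), 'wrist_force': array([0.53262208, 1.01704723, 0.81687894]), 'wrist_torque': array([0.0230126 , 0.05480719, 0.02946198]), 'finger_gap': 0.08523071351419248}
```

View pics/a_scene.png

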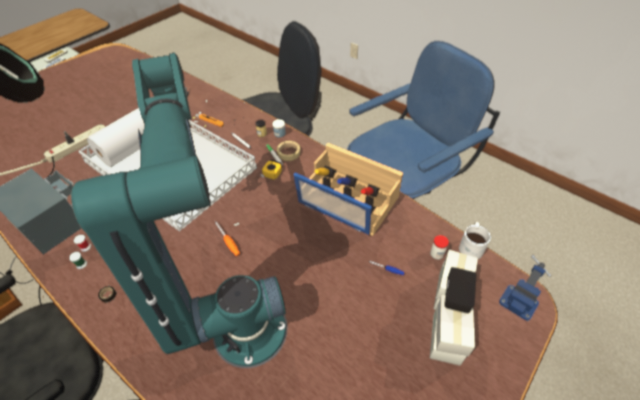

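View pics/a_top.png

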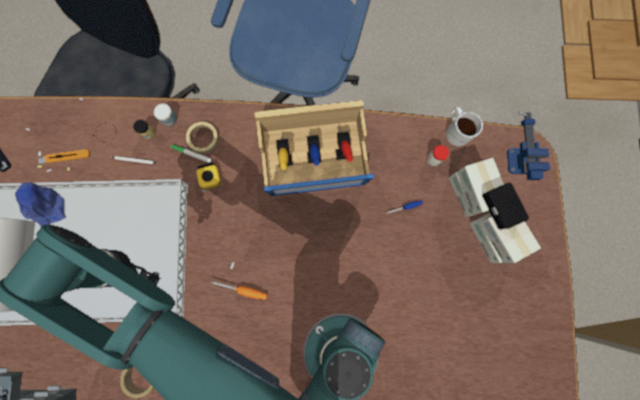

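View pics/a_wrist.png

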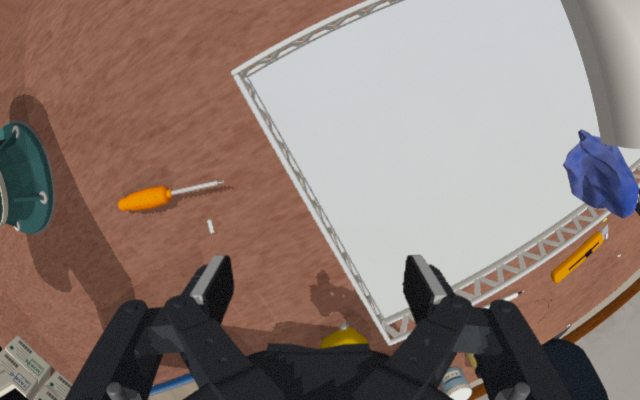

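Candidates for the blue driver are the blue handle in the stand's middle socket (top 315,152; scene 348,183), a small blue driver lying on the bench (top 405,207) and an orange one (top 240,290). The one in the stand fits the description. I'll check it with a crop.

Run:
```python
import cv2,numpy as np
a=cv2.imread("pics/a_top.png")[90:220,180:450]; cv2.imwrite("pics/crop_top.png",cv2.resize(a,None,fx=2.9,fy=2.9,interpolation=cv2.INTER_CUBIC))
a=cv2.imread("pics/a_scene.png")[135:285,250:450]; cv2.imwrite("pics/crop_scene.png",cv2.resize(a,None,fx=4,fy=4,interpolation=cv2.INTER_CUBIC))
```

```text
(no output)
```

View pics/crop_top.png

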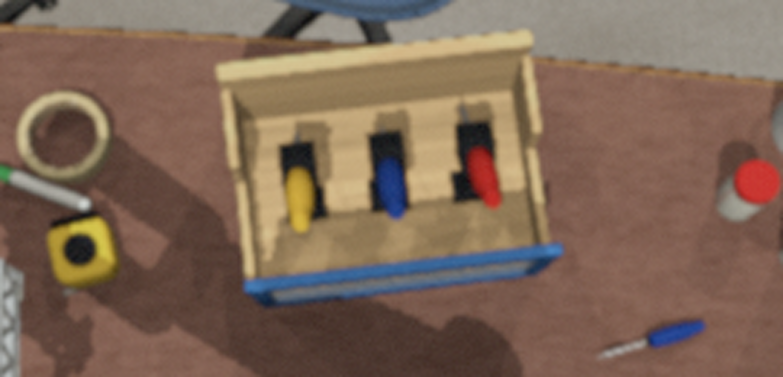

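View pics/crop_scene.png

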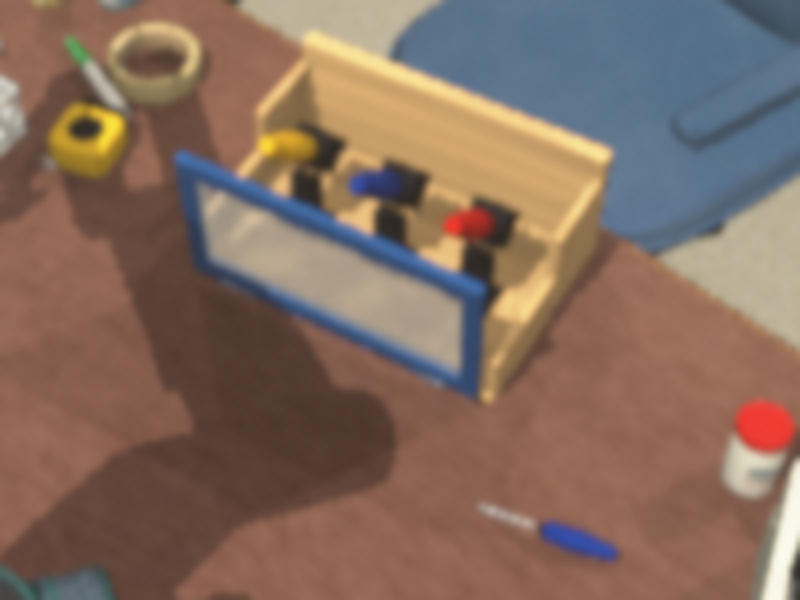

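```bash
cat > h.py <<'E'
import numpy as np, cv2, json, os
from station import *
def cam(n):
    c=calibration(n); return c,-c['R'].T@c['t']
def ray(n,u,v):
    c,o=cam(n); d=c['R'].T@np.array([(u-c['cx'])/c['fx'],(v-c['cy'])/c['fy'],1]); return o,d/np.linalg.norm(d)
def onz(n,u,v,z):
    o,d=ray(n,u,v); return o+d*(z-o[2])/d[2]
def tri(a,b):
    (o1,d1),(o2,d2)=a,b
    s=np.linalg.lstsq(np.c_[d1,-d2],o2-o1,rcond=None)[0]
    p,q=o1+s[0]*d1,o2+s[1]*d2; return (p+q)/2,np.linalg.norm(p-q)
def proj(n,X):
    c,_=cam(n); p=c['R']@X+c['t']; return np.array([c['cx']+c['fx']*p[0]/p[2],c['cy']+c['fy']*p[1]/p[2]])
E
python3 - <<'E'
from h import *
t=lambda x,y:(x/2.9+180,y/2.9+90); s=lambda x,y:(x/4+250,y/4+135)
np.set_printoptions(precision=4,suppress=True)
print("backboard top rear L,R", onz("top",*t(217,68),.13),onz("top",*t(529,34),.13))
print("backboard top front R/L", onz("top",*t(222,80),.13),onz("top",*t(533,48),.13))
print("flap top L,R front", onz("top",*t(247,289),.172),onz("top",*t(559,249),.172))
print("flap scene L,R", onz("scene",*s(180,155),.172),onz("scene",*s(483,288),.172))
print(tri(ray("top",*t(247,289)),ray("scene",*s(180,155))),tri(ray("top",*t(559,249)),ray("scene",*s(483,288))))
for n,a,b in [("yel",(301,222),(268,146)),("blue",(397,210),(358,186)),("red",(493,199),(453,226))]:
    print(n,tri(ray("top",*t(*a)),ray("scene",*s(*b))))
# colour mask centroids
for im_n in ("top","scene"):
    im=cv2.imread(f"pics/a_{im_n}.png"); hsv=cv2.cvtColor(im,cv2.COLOR_BGR2HSV)
    for n,lo,hi in [("blue",(112,120,40),(125,255,255))]:
        m=cv2.inRange(hsv,lo,hi); k,l,st,ce=cv2.connectedComponentsWithStats(m)
        print(im_n,[(st[i][:5].tolist(),ce[i].round(1).tolist()) for i in range(1,k) if st[i][4]>15])
E
```

```text
backboard top rear L,R [0.6719 0.2659 0.13  ] [ 0.7171 -0.0422  0.13  ]
backboard top front R/L [0.6596 0.2604 0.13  ] [ 0.7024 -0.0462  0.13  ]
flap top L,R front [0.4426 0.2201 0.172 ] [ 0.4879 -0.0656  0.172 ]
flap scene L,R [0.4451 0.2175 0.172 ] [ 0.4893 -0.0688  0.172 ]
(array([0.4441, 0.2191, 0.1713]), np.float64(0.0036007492901755284)) (array([ 0.4898, -0.0669,  0.1695]), np.float64(0.002992773565290266))
yel (array([0.5099, 0.1745, 0.1601]), np.float64(0.00038087072352618884))
blue (array([0.5242, 0.0853, 0.1581]), np.float64(0.001306084040006151))
red (array([ 0.5371, -0.0049,  0.1598]), np.float64(0.0008456620744140676))
top [([310, 144, 10, 21, 96], [314.6, 153.2]), ([16, 184, 34, 28, 569], [30.4, 196.6]), ([404, 201, 18, 8, 49], [411.9, 204.6]), ([58, 206, 5, 6, 17], [60.3, 208.4]), ([39, 211, 22, 14, 90], [50.1, 217.9])]
scene [([338, 179, 11, 4, 38], [343.2, 180.4]), ([386, 266, 17, 8, 63], [393.6, 269.7])]
```

```bash
cat >> h.py <<'E'
O=np.array([0.578,0.0935,0]); YAW=8.6
def S(p):
    a=np.radians(YAW); return O+np.array([[np.cos(a),-np.sin(a),0],[np.sin(a),np.cos(a),0],[0,0,1]])@np.array(p,float)
E
python3 - <<'E'
from h import *
for n,sc,off in(("top",2.9,(180,90)),("scene",4,(250,135))):
    im=cv2.imread(f"pics/crop_{n}.png")
    for p in [(0,0,.105),(0,.09,.105),(0,-.09,.105),(-.062,0,.167),(-.062,.09,.167),(-.062,-.09,.167),(.116,.158,.13),(.116,-.158,.13),(-.112,.148,.172),(-.112,-.148,.172),(-.112,.148,.012),(-.112,-.148,.012),(.116,-.158,0)]:
        q=(proj(n,S(p))-off)*sc; cv2.circle(im,tuple(int(v) for v in q),3,(0,255,0),-1)
    cv2.imwrite(f"pics/ov_{n}.png",im)
E
```

```text
(no output)
```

View pics/ov_top.png

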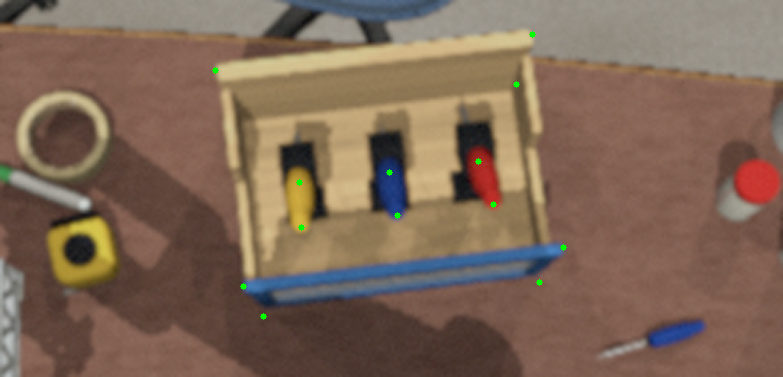

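View pics/ov_scene.png

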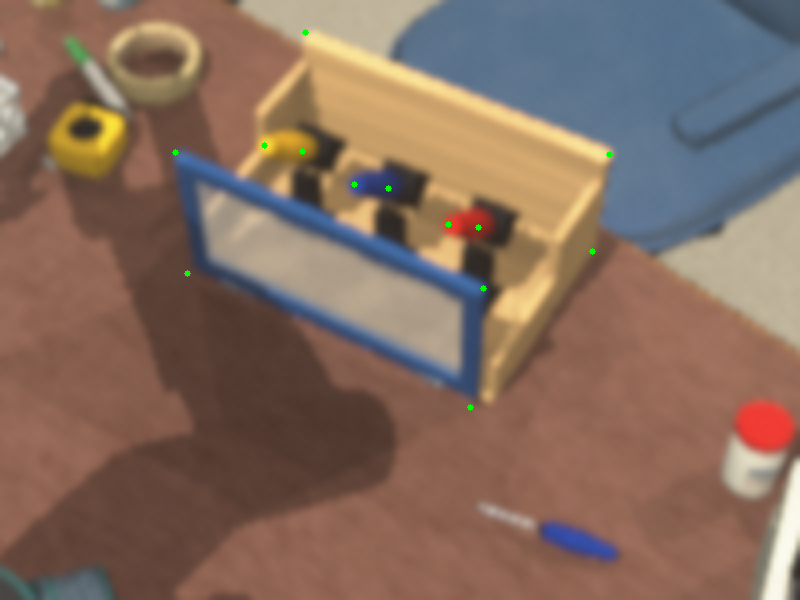

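Top (315,152) and scene (348,183) both show the large blue driver in the middle socket. The predicted points agree with the pictures to within about 6 mm, and the flap leans slightly open. Next I'll move above the hooking spot and refine with the wrist camera.

```bash
cat >> h.py <<'E'
from scipy.spatial.transform import Rotation as Ro
np.set_printoptions(precision=4,suppress=True)
def Rt(r): return Ro.from_euler('xyz',r,degrees=True)
def go(pos,rpy,cmd=None):
    """units from present pose to target"""
    o=observe(); p,r=(o['tcp_pos'],o['tcp_rot']) if cmd is None else cmd
    R0=Rt(r); d=R0.inv().apply(np.array(pos)-p)/.04; w=(R0.inv()*Rt(rpy)).as_rotvec(degrees=True)/5
    rows=max(np.linalg.norm(d)*40/41.7,np.linalg.norm(w)*5/7.16)
    print("from",p,r,"to",np.array(pos),rpy,"\n xyz",d,"dr",w,"rows>=%.1f"%rows)
E
python3 - <<'E'
from h import *
p=S((-.075,.045,.42)); go(p,(180,0,98.6))
c,o=cam("wrist"); s=observe(); print("cam in tool", Rt(s['tcp_rot']).inv().apply(o-s['tcp_pos']), Rt(s['tcp_rot']).inv().apply(c['R'][2]))
E
```

```text
from [0.2341 0.4976 0.4038] [-179.9906    0.0993   64.801 ] to [0.4971 0.1268 0.42  ] (180, 0, 98.6) 
 xyz [-5.5894  9.8957 -0.3972] dr [-0.0077  0.0187 -6.7598] rows>=10.9
cam in tool [-0.0001 -0.0783  0.0308] [-0.0019  0.3046  0.9525]
```

Request:
{"name": "play_rows", "arguments": {"grip": [0, 0, 0, 0, 0, 0, 0, 0, 0, 0, 0, 0], "xyz": [[-0.5, 0.9, 0], [-1, 1.8, 0], [-1.5, 2.7, 0], [-2, 3.6, 0], [-2.5, 4.5, -0.1], [-3, 5.4, -0.2], [-3.5, 6.2, -0.3], [-4, 7.1, -0.4], [-4.5, 8, -0.4], [-5, 8.9, -0.4], [-5.4, 9.6, -0.4], [-5.6, 9.9, -0.4]], "dr": [[0, 0, -0.6], [0, 0, -1.2], [0, 0, -1.8], [0, 0, -2.4], [0, 0, -3], [0, 0, -3.6], [0, 0, -4.2], [0, 0, -4.8], [0, 0, -5.4], [0, 0, -6], [0, 0, -6.5], [0, 0, -6.76]]}}

```text
t: 1.15
tcp_pos: [0.4989, 0.123, 0.4199]
tcp_rot: [-180.0, 0.1, 98.5]
wrist_force: [-1.0, 0.6, 0.8]
finger_gap: 0.0856
```

Run:
```python
from h import *
o=observe(); print(o['t'],o['tcp_pos'],o['tcp_rot'],o['joints'])
im=get_image("wrist"); c,_=cam("wrist"); import pickle; pickle.dump(c,open("w1.pkl","wb"))
cv2.imwrite("pics/w1.png",im[:,:,::-1])
im=get_image("top"); cv2.imwrite("pics/t1.png",im[:,:,::-1])
```

```text
1.15 [0.4989 0.123  0.4199] [-179.9673    0.0879   98.4514] [  7.5475   0.2431  81.7694  -0.0892  98.0187 -90.9163]
```

View pics/w1.png

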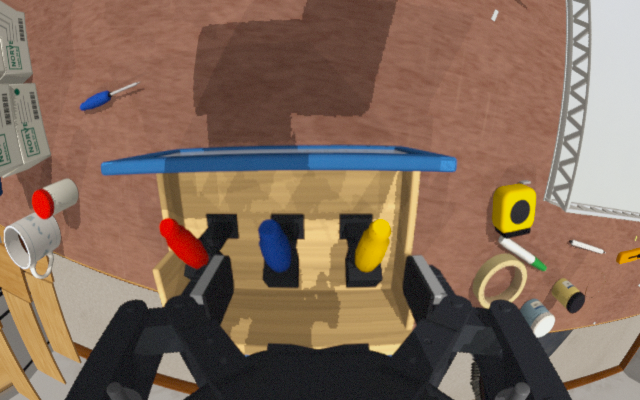

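Wrist view: flap edge at rows 157–170 (columns 105–455), handle ends at red (165,225), blue (268,225), yellow (380,225). I'll triangulate these with the top and scene views.

```bash
cat >> h.py <<'E'
import pickle
def wray(c,u,v):
    x,y=(u-c['cx'])/c['fx'],(v-c['cy'])/c['fy']; r=np.hypot(x,y); k=np.sin(r)/r if r>0 else 1
    d=c['R'].T@np.array([x*k,y*k,np.cos(r)]); return -c['R'].T@c['t'],d
def wproj(c,X):
    p=c['R']@X+c['t']; n=np.hypot(p[0],p[1]); th=np.arctan2(n,p[2]); return np.array([c['cx']+c['fx']*th*p[0]/n,c['cy']+c['fy']*th*p[1]/n])
def inS(X):
    a=np.radians(YAW); return np.array([[np.cos(a),np.sin(a),0],[-np.sin(a),np.cos(a),0],[0,0,1]])@(X-O)
E
python3 - <<'E'
from h import *
c=pickle.load(open("w1.pkl","rb"))
def wz(u,v,z):
    o,d=wray(c,u,v); return o+d*(z-o[2])/d[2]
im=cv2.imread("pics/w1.png"); hsv=cv2.cvtColor(im,cv2.COLOR_BGR2HSV)
print("edge rear",inS(wz(105,173,.172)),inS(wz(455,169,.172)), "front",inS(wz(105,162,.172)),inS(wz(455,157,.172)))
print("bottom front?",inS(wz(170,150,.012)),inS(wz(400,147,.012)))
for n,lo,hi in [("blue",(112,150,60),(125,255,255)),("yel",(22,170,120),(32,255,255)),("red",(0,170,90),(5,255,255))]:
    m=cv2.inRange(hsv,lo,hi); m[:,:140]=0;m[:205]=0;m[290:]=0;m[:,410:]=0
    k,l,st,ce=cv2.connectedComponentsWithStats(m); i=1+np.argmax(st[1:,4]); ys,xs=np.where(l==i)
    P=np.c_[xs,ys]; mu,ev=cv2.PCACompute(P.astype(np.float32),None)[:2]; t=(P-mu)@ev[0]
    print(n,st[i],mu,ev[0],mu+ev[0]*t.min(),mu+ev[0]*t.max())
im2=im.copy()
pts=[(-.062,y,.167) for y in(-.09,0,.09)]+[(0,y,.105) for y in(-.09,0,.09)]+[(-.031,y,.136) for y in(-.09,0,.09)]+[(.116,.158,.13),(.116,-.158,.13),(-.1,.045,.172),(-.112,.148,.172),(-.112,-.148,.172),(-.112,.148,.012),(-.112,-.148,.012)]
for p in pts: cv2.circle(im2,tuple(int(round(v)) for v in wproj(c,S(p))),2,(0,255,0),-1)
cv2.imwrite("pics/w1o.png",cv2.resize(im2[130:330,90:470],None,fx=2.1,fy=2.1,interpolation=cv2.INTER_CUBIC))
E
```

```text
edge rear [-0.108  -0.1425  0.172 ] [-0.1075  0.1439  0.172 ] front [-0.1175 -0.1407  0.172 ] [-0.1168  0.143   0.172 ]
bottom front? [-0.1026 -0.1571  0.012 ] [-0.1015  0.1414  0.012 ]
blue [286 251   5  11  22] [[288.9091 255.8182]] [0.0826 0.9966] [[288.5132 251.0403]] [[289.343  261.0544]]
yel [ 356  219   35   53 1258] [[373.0326 245.442 ]] [-0.4032  0.9151] [[384.4097 219.6211]] [[362.0149 270.4472]]
red [ 159  219   49   50 1284] [[183.2975 243.5218]] [0.6973 0.7168] [[161.1857 220.7922]] [[204.085  264.8901]]
```

View pics/w1o.png

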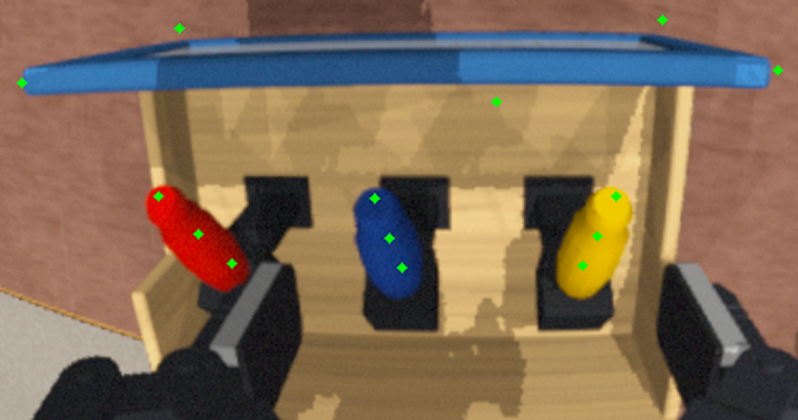

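Run:
```python
from h import *
print(inS(observe()['tcp_pos']))
go(S((-.084,.045,.42)),(180,0,98.6))
go(S((-.084,.045,.310)),(180,0,98.6))
```

```text
[-0.0742  0.0421  0.4198]
from [0.4983 0.1241 0.4198] [-179.9147    0.0299   98.3396] to [0.4882 0.1254 0.42  ] (180, 0, 98.6) 
 xyz [ 0.0703 -0.2444 -0.004 ] dr [-0.0171  0.0059 -0.0521] rows>=0.2
from [0.4983 0.1241 0.4198] [-179.9147    0.0299   98.3396] to [0.4882 0.1254 0.31  ] (180, 0, 98.6) 
 xyz [ 0.0717 -0.2403  2.746 ] dr [-0.0171  0.0059 -0.0521] rows>=2.6
```

Request:
{"name": "play_rows", "arguments": {"grip": [1, 1, 1, 1, 1, 1, 1, 1, 1, 1], "xyz": [[0, -0.1, 0], [0, -0.22, 0], [0, -0.22, 0], [0, -0.22, 0], [0, -0.22, 0.6], [0, -0.22, 1.2], [0, -0.22, 1.8], [0, -0.22, 2.4], [0, -0.22, 2.75], [0, -0.22, 2.75]], "dr": [[0, 0, 0], [0, 0, 0], [0, 0, 0], [0, 0, 0], [0, 0, 0], [0, 0, 0], [0, 0, 0], [0, 0, 0], [0, 0, 0], [0, 0, 0]]}}

```text
t: 2.08
tcp_pos: [0.4868, 0.1257, 0.3066]
tcp_rot: [-179.5, -0.0, 98.7]
wrist_force: [-1.6, 0.6, -0.7]
finger_gap: -0.0002
```

Run:
```python
from h import *
o=observe(); print(o['t'],inS(o['tcp_pos']),o['tcp_rot'],o['wrist_force'],o['finger_gap'])
im=get_image("wrist"); cv2.imwrite("pics/w2.png",im[:,:,::-1])
```

```text
2.0833 [-0.0854  0.0455  0.3066] [-179.5497   -0.0128   98.6856] [-1.6431  0.6369 -0.7246] -0.00020100834999333566
```

View pics/w2.png

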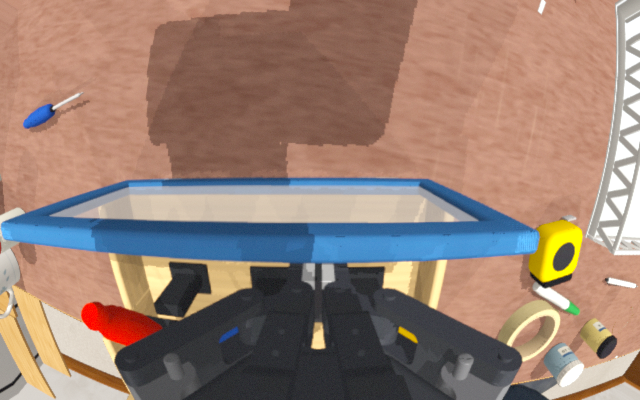

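Request:
{"name": "play_rows", "arguments": {"grip": [1, 1, 1, 1, 1, 1, 1, 1, 1, 1, 1, 1], "xyz": [[0, -0.2, 0], [0, -0.4, 0], [0, -0.6, 0], [0, -0.8, 0], [0, -1, 0], [0, -1.2, 0], [0, -1.4, 0], [0, -1.6, 0], [0, -1.8, 0], [0, -2, 0], [0, -2.2, 0], [0, -2.4, 0]], "dr": [[0, 0, 0], [0, 0, 0], [0, 0, 0], [0, 0, 0], [0, 0, 0], [0, 0, 0], [0, 0, 0], [0, 0, 0], [0, 0, 0], [0, 0, 0], [0, 0, 0], [0, 0, 0]]}}

```text
t: 3.13
tcp_pos: [0.3926, 0.1106, 0.3107]
tcp_rot: [-180.0, -0.0, 98.6]
wrist_force: [0.4, 0.6, 0.2]
finger_gap: 0.0001
```

Run:
```python
from h import *
o=observe(); print(o['t'],inS(o['tcp_pos']),o['tcp_rot'],o['wrist_force'],o['finger_gap'])
im=get_image("wrist"); cv2.imwrite("pics/w3.png",im[:,:,::-1])
```

```text
3.1333 [-0.1808  0.0446  0.3107] [-179.974    -0.0041   98.6036] [0.3607 0.6227 0.175 ] 5.7672683411116346e-05
```

View pics/w3.png

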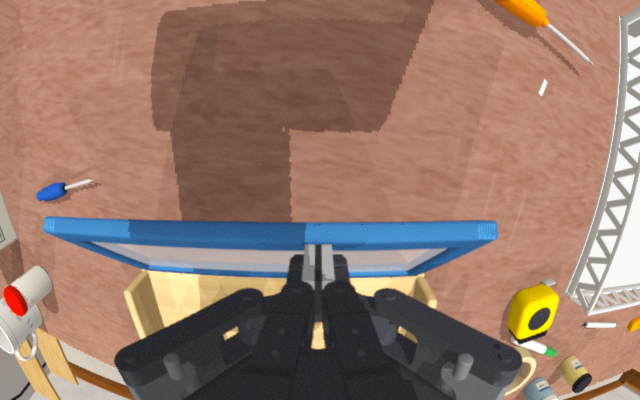

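The flap leans over and the fingers are behind its edge at (318,250). I'll push it a bit further, then lift clear and let it sink.

Request:
{"name": "play_rows", "arguments": {"grip": [1, 1, 1, 1, 1, 1, 1, 1, 0.5, 0.2, 0.2, 0.2], "xyz": [[0, -0.2, 0], [0, -0.4, 0], [0, -0.6, 0], [0, -0.8, 0], [0, -0.9, -0.3], [0, -0.9, -0.8], [0, -0.9, -1.4], [0, -0.9, -2], [0, -0.9, -2.5], [0, -0.9, -3], [0, -0.9, -3], [0, -0.9, -3]], "dr": [[0, 0, 0], [0, 0, 0], [0, 0, 0], [0, 0, 0], [0, 0, 0], [0, 0, 0], [0, 0, 0], [0, 0, 0], [0, 0, 0], [0, 0, 0], [0, 0, 0], [0, 0, 0]]}}

```text
t: 4.18
tcp_pos: [0.3576, 0.1053, 0.4318]
tcp_rot: [179.8, -0.0, 98.6]
wrist_force: [-0.2, 0.1, 0.0]
finger_gap: 0.0483
```

Run:
```python
from h import *
o=observe(); print(o['t'],inS(o['tcp_pos']),o['tcp_rot'],o['wrist_force'],o['finger_gap'])
c,_=cam("wrist");im=get_image("wrist"); pickle.dump(c,open("w4.pkl","wb")); cv2.imwrite("pics/w4.png",im[:,:,::-1])
```

```text
4.1833 [-0.2161  0.0446  0.4318] [179.8383  -0.0023  98.602 ] [-0.199   0.0877  0.0048] 0.048277731731180454
```

View pics/w4.png

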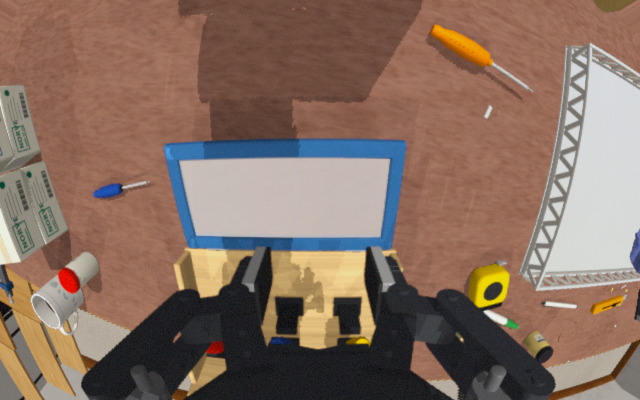

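Flap is sinking open and nothing is disturbed. Moving above the blue handle.

Run:
```python
from h import *
go(S((-.034,0,.42)),(180,0,98.6))
```

```text
from [0.3576 0.1053 0.4304] [179.9991  -0.0029  98.601 ] to [0.5444 0.0884 0.42  ] (180, 0, 98.6) 
 xyz [-1.1152  4.5553  0.2589] dr [ 0.0002 -0.0006  0.0002] rows>=4.5
```

Request:
{"name": "play_rows", "arguments": {"grip": [0.3, 0.3, 0.3, 0.3, 0.3, 0.3, 0.3, 0.3, 0.3, 0.3, 0.3, 0.3], "xyz": [[-0.2, 0.6, 0], [-0.4, 1.2, 0], [-0.6, 1.8, 0], [-0.7, 2.4, 0], [-0.8, 3, 0], [-0.9, 3.6, 0.1], [-1, 4.1, 0.2], [-1.1, 4.4, 0.25], [-1.12, 4.55, 0.25], [-1.12, 4.55, 0.25], [-1.12, 4.55, 0.25], [-1.12, 4.55, 0.25]], "dr": [[0, 0, 0], [0, 0, 0], [0, 0, 0], [0, 0, 0], [0, 0, 0], [0, 0, 0], [0, 0, 0], [0, 0, 0], [0, 0, 0], [0, 0, 0], [0, 0, 0], [0, 0, 0]]}}

```text
t: 5.23
tcp_pos: [0.5438, 0.0884, 0.4207]
tcp_rot: [-180.0, -0.0, 98.6]
wrist_force: [-1.0, 0.0, -0.2]
finger_gap: 0.0597
```

Run:
```python
from h import *
o=observe(); print(o['t'],inS(o['tcp_pos']),o['tcp_rot'],o['wrist_force'],o['finger_gap'])
c,_=cam("wrist");im=get_image("wrist"); pickle.dump(c,open("w5.pkl","wb")); im=im[:,:,::-1].copy()
cv2.imwrite("pics/w5raw.png",im)
for p in [(-.062,0,.167),(0,0,.105),(-.031,0,.136)]:
    cv2.circle(im,tuple(int(round(v)) for v in wproj(c,S(p))),2,(0,255,0),-1)
cv2.imwrite("pics/w5.png",im)
im=get_image("scene");cv2.imwrite("pics/s5.png",im[:,:,::-1])
```

```text
5.2333 [-0.0346  0.0001  0.4207] [-179.9682   -0.0134   98.6186] [-0.9762  0.0217 -0.1926] 0.059748625610711634
```

View pics/w5.png

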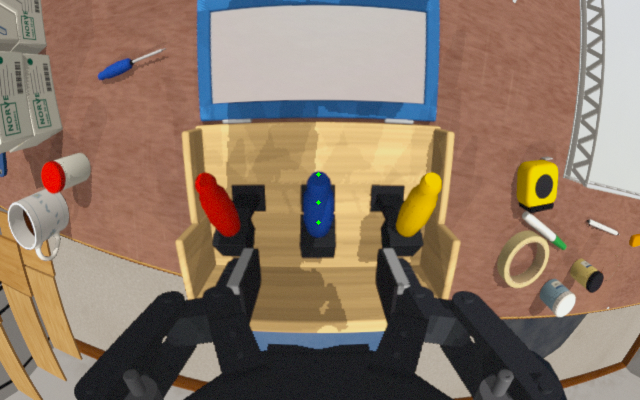

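View pics/s5.png

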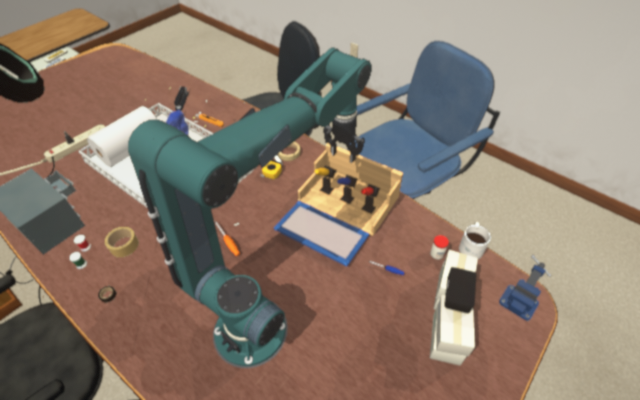

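Blue handle at (318,205) is centred between the fingers and the flap lies open. Descending and gripping.

Request:
{"name": "play_rows", "arguments": {"grip": [0.3, 0.3, 0.3, 0.3, 0.3, 0.3, 0.3, 0.3, 0.3, 0.3, 0.3, 0.3], "xyz": [[0, 0, 0.4], [0, 0, 0.8], [0, 0, 1.2], [0, 0, 1.6], [0, 0, 1.9], [0, 0, 2.2], [0, 0, 2.5], [0, 0, 2.7], [0, 0, 2.9], [0, 0, 3.05], [0, 0, 3.1], [0, 0, 3.1]], "dr": [[0, 0, 0], [0, 0, 0], [0, 0, 0], [0, 0, 0], [0, 0, 0], [0, 0, 0], [0, 0, 0], [0, 0, 0], [0, 0, 0], [0, 0, 0], [0, 0, 0], [0, 0, 0]], "newtons": 50}}

```text
t: 6.33
tcp_pos: [0.5445, 0.0882, 0.2962]
tcp_rot: [-180.0, -0.0, 98.6]
wrist_force: [-0.2, -0.0, 0.5]
finger_gap: 0.0599
```

Request:
{"name": "play_rows", "arguments": {"grip": [1, 1, 1, 1, 1, 1, 1, 1, 1], "xyz": [[0, 0, 0], [0, 0, 0], [0, 0, 0], [0, 0, 0], [0, 0, 0], [0, 0, 0], [0, 0, 0], [0, 0, 0], [0, 0, 0]], "dr": [[0, 0, 0], [0, 0, 0], [0, 0, 0], [0, 0, 0], [0, 0, 0], [0, 0, 0], [0, 0, 0], [0, 0, 0], [0, 0, 0]]}}

```text
t: 7.08
tcp_pos: [0.5447, 0.0883, 0.2973]
tcp_rot: [179.9, -0.0, 98.6]
wrist_force: [-1.5, -0.3, 3.5]
finger_gap: 0.0239
```

Run:
```python
from h import *
o=observe(); print(o['t'],inS(o['tcp_pos']),o['tcp_rot'],o['wrist_force'],o['finger_gap'])
im=get_image("wrist");cv2.imwrite("pics/w6.png",im[:,:,::-1])
```

```text
7.0833 [-0.0338 -0.0002  0.2973] [179.9418  -0.0025  98.6018] [-1.5446 -0.3488  3.5039] 0.02388820396529752
```

View pics/w6.png

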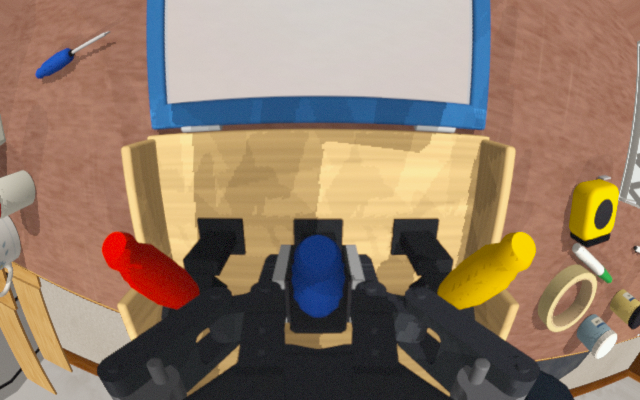

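The gap of 24 mm is under the 28 mm handle and there is 3.5 N of upward reaction, so the pads sit above the centre line. I'll regrip 7 mm lower.

Request:
{"name": "play_rows", "arguments": {"grip": [0.5, 0.45, 0.45, 0.45, 0.45, 1, 1, 1, 1, 1, 1, 1], "xyz": [[0, 0, 0], [0, 0, 0], [0, 0, 0.1], [0, 0, 0.18], [0, 0, 0.18], [0, 0, 0.18], [0, 0, 0.18], [0, 0, 0.18], [0, 0, 0.18], [0, 0, 0.18], [0, 0, 0.18], [0, 0, 0.18]], "dr": [[0, 0, 0], [0, 0, 0], [0, 0, 0], [0, 0, 0], [0, 0, 0], [0, 0, 0], [0, 0, 0], [0, 0, 0], [0, 0, 0], [0, 0, 0], [0, 0, 0], [0, 0, 0]]}}

```text
t: 8.13
tcp_pos: [0.5445, 0.0883, 0.2895]
tcp_rot: [-180.0, -0.0, 98.6]
wrist_force: [-0.6, 0.6, -0.9]
finger_gap: 0.0247
```

Run:
```python
from h import *
o=observe(); print(o['t'],inS(o['tcp_pos']),o['tcp_rot'],o['wrist_force'],o['finger_gap'])
a=np.array([-.7071,0,.7071])*.14
go(o['tcp_pos']+S(a)-O,o['tcp_rot'])
```

```text
8.1333 [-0.0339 -0.0002  0.2895] [-179.9993   -0.0068   98.6036] [-0.6075  0.5687 -0.8889] 0.024689310386953732
from [0.5445 0.0883 0.2895] [-179.9993   -0.0068   98.6036] to [0.4467 0.0735 0.3885] [-179.9993   -0.0068   98.6036] 
 xyz [ 0.0005 -2.4749 -2.4748] dr [0. 0. 0.] rows>=3.4
```

Request:
{"name": "play_rows", "arguments": {"grip": [1, 1, 1, 1, 1, 1, 1, 1, 1, 1, 1, 1], "xyz": [[0, -0.1, -0.1], [0, -0.3, -0.3], [0, -0.5, -0.5], [0, -0.7, -0.7], [0, -0.95, -0.95], [0, -1.2, -1.2], [0, -1.45, -1.45], [0, -1.7, -1.7], [0, -1.95, -1.95], [0, -2.2, -2.2], [0, -2.4, -2.4], [0, -2.5, -2.5]], "dr": [[0, 0, 0], [0, 0, 0], [0, 0, 0], [0, 0, 0], [0, 0, 0], [0, 0, 0], [0, 0, 0], [0, 0, 0], [0, 0, 0], [0, 0, 0], [0, 0, 0], [0, 0, 0]]}}

```text
t: 9.13
tcp_pos: [0.4444, 0.0732, 0.392]
tcp_rot: [179.8, 0.0, 98.6]
wrist_force: [-0.1, -0.6, -0.6]
finger_gap: 0.0242
```

Run:
```python
from h import *
o=observe(); print(o['t'],inS(o['tcp_pos']),o['tcp_rot'],o['wrist_force'],o['finger_gap'])
im=get_image("wrist");cv2.imwrite("pics/w7.png",im[:,:,::-1])
im=get_image("scene");cv2.imwrite("pics/s7.png",cv2.resize(im[60:290,220:450,::-1],None,fx=2.6,fy=2.6))
a=np.radians(8.6); go(S((-.14,0,.47)),(Ro.from_rotvec(np.radians(-45)*np.array([-np.sin(a),np.cos(a),0]))*Rt((180,0,98.6))).as_euler('xyz',degrees=True))
```

```text
9.1333 [-0.1351 -0.0001  0.392 ] [179.7841   0.0234  98.6053] [-0.1364 -0.6371 -0.5985] 0.02424877609353447
from [0.445  0.0732 0.3912] [179.7998   0.0188  98.5955] to [0.4396 0.0726 0.47  ] [135.    0.   98.6] 
 xyz [ 0.0036 -0.1305 -1.9705] dr [-8.96    0.0039  0.0006] rows>=6.3
```

View pics/w7.png

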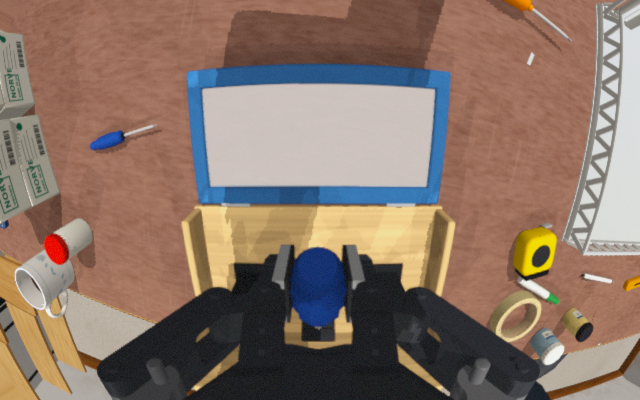

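View pics/s7.png

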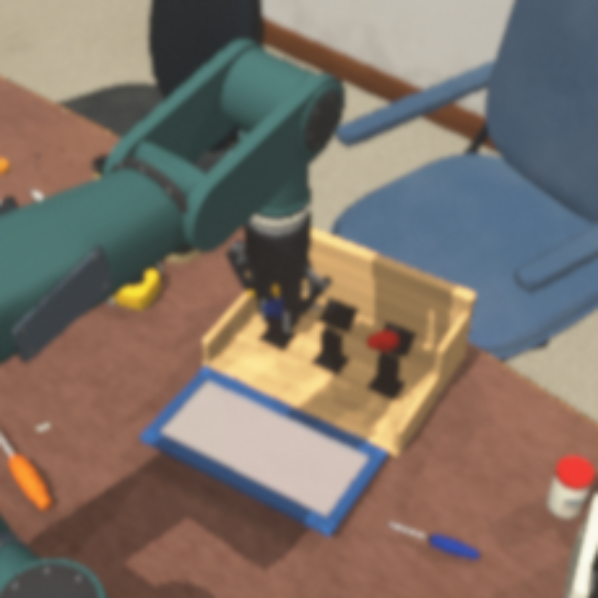

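Blue driver is out of its socket in the fingers, middle socket empty (scene crop 335,315), flap flat. Lifting and turning level.

Request:
{"name": "play_rows", "arguments": {"grip": [1, 1, 1, 1, 1, 1, 1, 1, 1, 1, 1, 1], "xyz": [[0, -0.1, -0.4], [0, -0.2, -0.8], [0, -0.3, -1.2], [0, -0.5, -1.5], [0, -0.7, -1.7], [0, -0.9, -1.9], [0, -1.1, -2], [0, -1.3, -2], [0, -1.5, -2], [0, -1.6, -2], [0, -1.6, -2], [0, -1.6, -2]], "dr": [[0, 0, 0], [-0.5, 0, 0], [-1.3, 0, 0], [-2.1, 0, 0], [-3, 0, 0], [-4, 0, 0], [-5, 0, 0], [-6, 0, 0], [-7, 0, 0], [-8, 0, 0], [-8.6, 0, 0], [-9, 0, 0]]}}

```text
t: 10.23
tcp_pos: [0.382, 0.0636, 0.4687]
tcp_rot: [134.9, -0.0, 98.6]
wrist_force: [-0.5, 0.1, -1.0]
finger_gap: 0.0244
```

Run:
```python
from h import *
o=observe(); print(o['t'],inS(o['tcp_pos']),o['tcp_pos'],o['tcp_rot'],o['wrist_force'],o['finger_gap'],o['joints'])
im=get_image("wrist");cv2.imwrite("pics/w8.png",im[:,:,::-1])
im=get_image("scene");cv2.imwrite("pics/s8.png",im[:,:,::-1]);cv2.imwrite("pics/s8c.png",cv2.resize(im[60:290,220:450,::-1],None,fx=2.6,fy=2.6))
im=get_image("top");cv2.imwrite("pics/t8.png",im[:,:,::-1])
```

```text
10.2333 [-0.1983 -0.0002  0.4687] [0.382  0.0636 0.4687] [134.9242  -0.014   98.5873] [-0.4736  0.0783 -1.0101] 0.024374612894557897 [  -1.8729  -31.4143  105.5458    8.4194   61.5349 -101.4535]
```

View pics/w8.png

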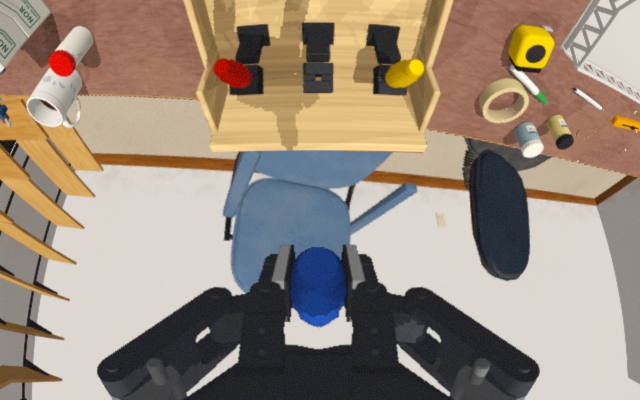

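View pics/s8c.png

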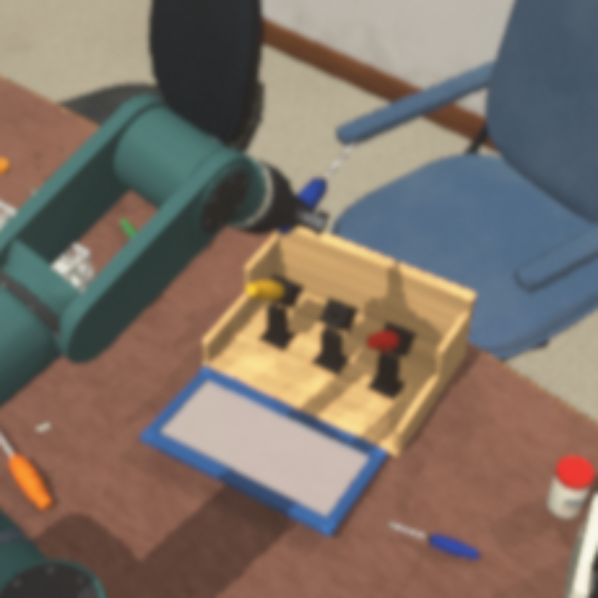

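View pics/t8.png

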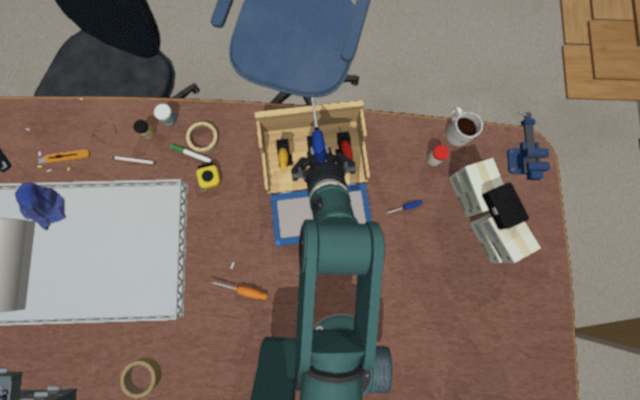

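The driver is held with the blade pointing forward: tip at top (314,98) and scene crop (352,148), shoulder at top (318,129). I'll enlarge these to measure levelness.

Run:
```python
import cv2,numpy as np
a=cv2.imread("pics/s8.png")[95:165,315:385]; b=cv2.imread("pics/t8.png")[85:175,280:350]
a=cv2.resize(a,(560,560),interpolation=cv2.INTER_CUBIC); b=cv2.resize(b,(0,0),fx=6.2,fy=6.2,interpolation=cv2.INTER_CUBIC)
cv2.imwrite("pics/z8a.png",a);cv2.imwrite("pics/z8b.png",b)
```

```text
(no output)
```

View pics/z8a.png

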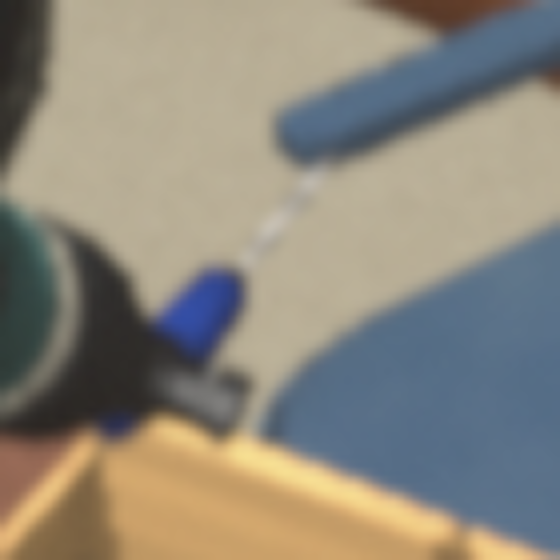

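View pics/z8b.png

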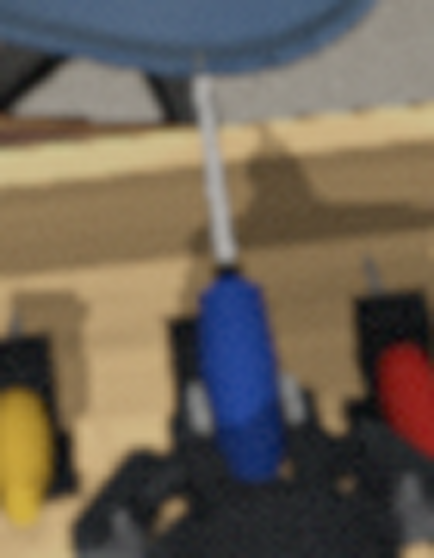

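Run:
```python
from h import *
s=lambda x,y:(x/8+315,y/8+95); t=lambda x,y:(x/6.2+280,y/6.2+85)
P={}
for n,a,b in[("tip",(328,160),(199,55)),("shoulder",(240,267),(226,270)),("hend",(113,432),(255,478))]:
    P[n],e=tri(ray("scene",*s(*a)),ray("top",*t(*b))); print(n,P[n],"gap %.4f"%e)
for a,b in(("tip","shoulder"),("shoulder","hend"),("tip","hend")):
    d=P[b]-P[a]; L=np.linalg.norm(d); print(a,b,"len %.3f"%L,"elev %.1f"%np.degrees(np.arcsin(d[2]/L)))
o=observe(); print("grasp pt",o['tcp_pos']+Rt(o['tcp_rot']).apply([0,0,.155]))
```

```text
tip [0.6213 0.1006 0.3716] gap 0.0018
shoulder [0.5436 0.087  0.3729] gap 0.0048
hend [0.4694 0.0791 0.3488] gap 0.0095
tip shoulder len 0.079 elev 0.9
shoulder hend len 0.078 elev -18.0
tip hend len 0.155 elev -8.5
grasp pt [0.4904 0.08   0.3588]
```

The shaft alone comes out level to about 1°, but the handle end is half hidden and its fit is poor (gap 9.5 mm, −18°). I'll yaw the tool 40° to get a side-on check.

Run:
```python
from h import *
rpy=(135,0,58.6); R=Rt(rpy); g=np.array([.48,.06,.36]); go(g-R.apply([0,0,.155]),rpy)
```

```text
from [0.3823 0.0637 0.4686] [135.1328  -0.0187  98.593 ] to [0.3864 0.1171 0.4696] (135, 0, 58.6) 
 xyz [1.3056 0.2311 0.1969] dr [-0.0268 -5.6518  5.6599] rows>=5.6
```

Request:
{"name": "play_rows", "arguments": {"grip": [1, 1, 1, 1, 1, 1, 1, 1, 1, 1, 1, 1], "xyz": [[0.15, 0, 0], [0.3, 0.05, 0.05], [0.45, 0.1, 0.05], [0.6, 0.1, 0.1], [0.75, 0.1, 0.1], [0.9, 0.15, 0.15], [1.05, 0.2, 0.15], [1.2, 0.2, 0.2], [1.3, 0.23, 0.2], [1.3, 0.23, 0.2], [1.3, 0.23, 0.2], [1.3, 0.23, 0.2]], "dr": [[0, -0.65, 0.65], [0, -1.3, 1.3], [0, -1.95, 1.95], [0, -2.6, 2.6], [0, -3.25, 3.25], [0, -3.9, 3.9], [0, -4.5, 4.5], [0, -5.1, 5.1], [0, -5.65, 5.65], [0, -5.65, 5.65], [0, -5.65, 5.65], [0, -5.65, 5.65]]}}

```text
t: 11.38
tcp_pos: [0.3869, 0.117, 0.4701]
tcp_rot: [135.0, 0.0, 58.7]
wrist_force: [-0.4, -1.0, -0.1]
finger_gap: 0.0247
```

Run:
```python
from h import *
o=observe(); print(o['t'],o['tcp_pos'],o['tcp_rot'],o['wrist_force'],o['finger_gap'],o['tcp_pos']+Rt(o['tcp_rot']).apply([0,0,.155]))
im=get_image("scene")[:,:,::-1];cv2.imwrite("pics/s9.png",im)
p=proj("scene",np.array([.5,.05,.37])).astype(int); q=proj("top",np.array([.5,.05,.37])).astype(int)
x0,y0=p-[40,45]; print("s0",x0,y0); cv2.imwrite("pics/z9a.png",cv2.resize(im[y0:y0+80,x0:x0+90],None,fx=7,fy=7,interpolation=cv2.INTER_CUBIC))
im=get_image("top")[:,:,::-1]; x0,y0=q-[40,50]; print("t0",x0,y0); cv2.imwrite("pics/z9b.png",cv2.resize(im[y0:y0+85,x0:x0+90],None,fx=7,fy=7,interpolation=cv2.INTER_CUBIC))
cv2.imwrite("pics/t9.png",im)
```

```text
11.3833 [0.3869 0.117  0.4701] [135.0451   0.0275  58.719 ] [-0.4049 -0.9783 -0.1451] 0.024697294883767387 [0.4805 0.0601 0.3605]
s0 304 96
t0 293 97
```

View pics/z9a.png

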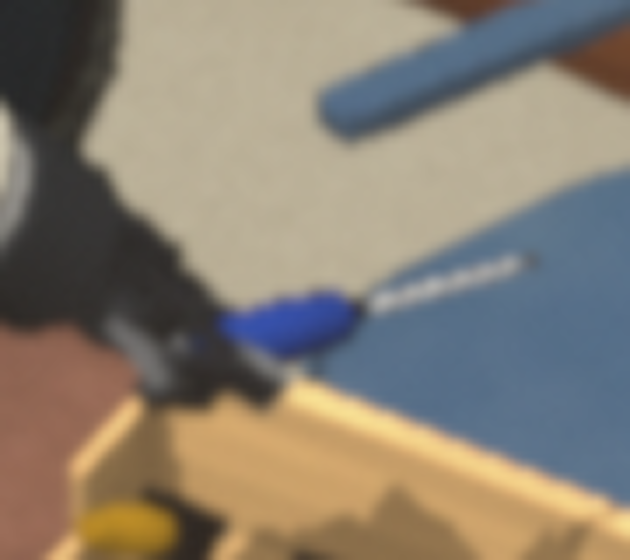

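View pics/z9b.png

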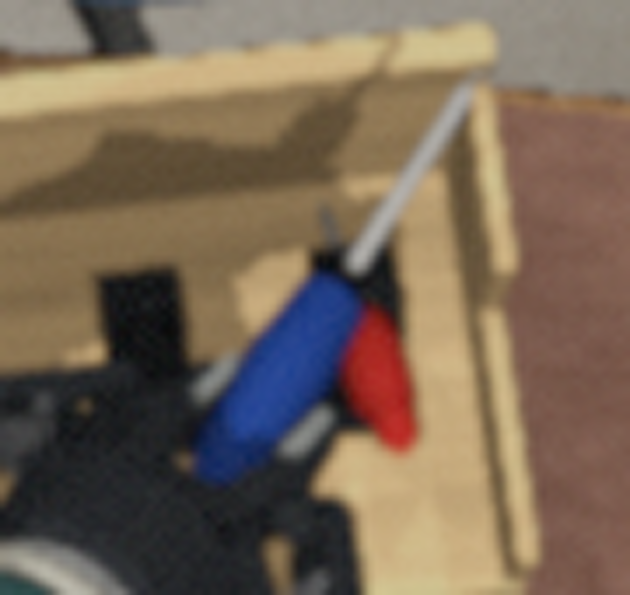

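Scene crop: tip (535,260), shoulder (360,308). Top crop: tip (475,77), shoulder (350,275).

Run:
```python
from h import *
s=lambda x,y:(x/7+304,y/7+96); t=lambda x,y:(x/7+293,y/7+97)
P={}
for n,a,b in[("tip",(537,260),(475,77)),("shoulder",(360,308),(350,277))]:
    P[n],e=tri(ray("scene",*s(*a)),ray("top",*t(*b))); print(n,P[n],"gap %.4f"%e)
d=P["shoulder"]-P["tip"]; L=np.linalg.norm(d); print("len %.3f elev %.1f az %.1f"%(L,np.degrees(np.arcsin(d[2]/L)),np.degrees(np.arctan2(-d[1],-d[0]))))
# line direction by intersecting planes
nrm=[np.cross(ray("scene",*s(537,260))[1],ray("scene",*s(360,308))[1]),np.cross(ray("top",*t(475,77))[1],ray("top",*t(350,277))[1])]
v=np.cross(*nrm); v/=np.linalg.norm(v); print("dir",v*np.sign(v[0]),np.degrees(np.arcsin(v[2]*np.sign(v[0]))))
```

```text
tip [ 0.5939 -0.0094  0.3726] gap 0.0045
shoulder [0.5256 0.0304 0.371 ] gap 0.0003
len 0.079 elev -1.2 az -30.2
dir [ 0.865  -0.5011  0.0248] 1.4213020149622486
```

The side-on check agrees: the shaft is level to about 1.4°, with the tip at 0.373 m. One settle, then a check of the flap angle and bystanders.

Request:
{"name": "play_rows", "arguments": {"grip": [1, 1, 1, 1], "xyz": [[0, 0, 0], [0, 0, 0], [0, 0, 0], [0, 0, 0]], "dr": [[0, 0, 0], [0, 0, 0], [0, 0, 0], [0, 0, 0]]}}

```text
t: 11.82
tcp_pos: [0.3866, 0.1167, 0.4705]
tcp_rot: [135.0, -0.0, 58.6]
wrist_force: [0.6, 0.1, 0.2]
finger_gap: 0.0244
```

Run:
```python
from h import *
a=cv2.imread("pics/t9.png")[95:255,160:470]; cv2.imwrite("pics/z10.png",cv2.resize(a,None,fx=2.5,fy=2.5,interpolation=cv2.INTER_CUBIC))
a=cv2.imread("pics/s9.png")[135:285,250:450]; cv2.imwrite("pics/z10s.png",cv2.resize(a,None,fx=4,fy=4,interpolation=cv2.INTER_CUBIC))
```

```text
(no output)
```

View pics/z10.png

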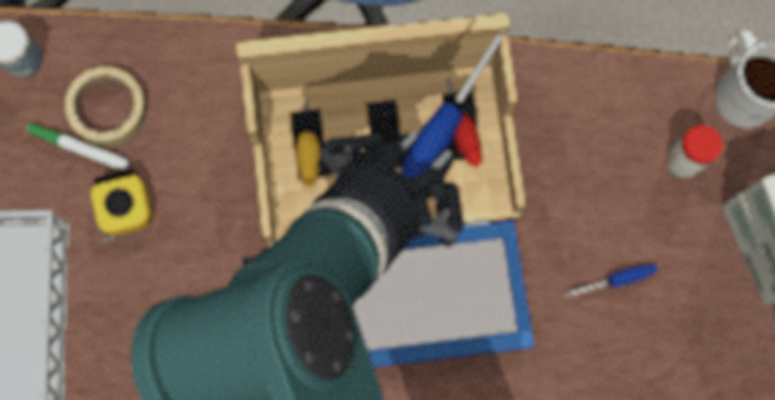

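View pics/z10s.png

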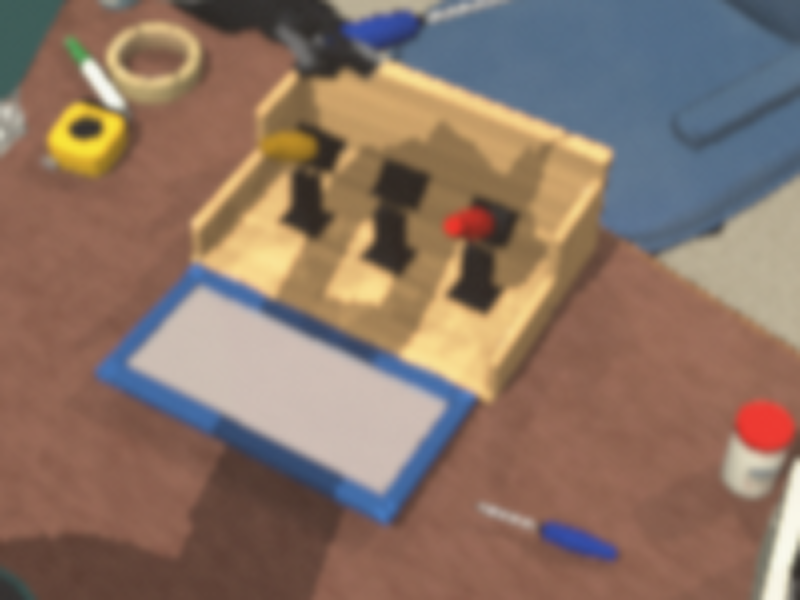

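Run:
```python
from h import *
p,e=tri(ray("top",535/2.5+160,346/2.5+95),ray("scene",388/4+250,523/4+135)); print(inS(p),e)
print(observe()['qvel'])
close_job()
```

```text
[-0.2572 -0.1485  0.0255] 0.0011709840579894968
[ 0.169   0.1224 -0.0919  0.0092  0.0823  0.0701]
the job is handed in; nothing more can be done
```

I opened the flap and handed the job in at about 12 s of the 51 s allowed. The arm is still holding the blue screwdriver, level and still, well above the stand.

- **What I did:** I hooked the flap from behind between two handles and let it sink open. I then gripped the blue handle in the middle socket, drew it out along its slope, lifted it and turned it level.
- **Regrip:** The first grip sat above the handle's centre line, so I regripped 7 mm lower. The second grip still closed to 24–25 mm on a handle given as 28 mm, but it held without slipping.
- **Last checks on the tool:** The shaft is level to about 1.4° in two views. The tip is at 0.373 m and the handle at about 0.365 m. Only small forces showed at the wrist, and the arm was at rest.
- **Last checks on the scene:** The flap's outer corner measured 25 mm above the bench, so it lies flat. In the last pictures the yellow and red screwdrivers are in their sockets. The jar, tape roll and tape measure are where they were.
- **A check that disagreed:** The first level check gave −8.5° using the half-hidden handle end, though the shaft alone gave about 1°. I turned the tool for a side-on view of the shaft, which showed it level; the handle end was not remeasured.

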